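# Set up the sloping gasket board beside the crank press

## Robot

A 6-joint arm with a two-finger parallel gripper is mounted at the origin on the work surface. World frame = base frame: x ahead of the robot, y to its left, z up, the work surface at z = 0. Lengths are in m, angles in rad, forces in N, time in s.
With the tool pointing down it reaches from about 0.35 to 0.925 m from the base axis. Payload 6.4 kg.
Tool frame: the origin (TCP) lies midway between the tips of the shut fingers; the grasp point (between the pads) lies 19 mm behind it; z points along the fingers, y is the direction in which the jaws open and shut (so a half turn about z gives the same grasp; the last joint's range is limited). The gripper opens to 85 mm and grips with 20 to 120 N. Pads are 22 mm wide; open, the fingers measure 114 mm over their backs; the gripper's body (76 mm by 85 mm) begins 54 mm behind the grasp point. The pads swing forward as they close: fully open they stand 13 mm farther back than shut.
Start: joints at [-1.459, 0.245, 1.558, -0, 1.339, -0.174], TCP at [0.183, -0.624, 0.231] pointing down, gripper open.
Joint ranges: [-3.13, 3.13], [-1.02, 2.26], [0.13, 2.54], [-0.95, 4.09], [0.21, 2.88], [-2.74, 2.74]. Speed limits (rad/s): [2.57, 2.57, 3.14, 3.14, 3.14, 3.14].

## Interface

Orientations are given as a 3x3 rotation matrix whose columns are the frame's x, y, z axes.
In Python, from rig import robot gives the robot as it stands. The module is installed in compiled form; this text tells all that it offers.
- The arm moves only by the shell command python3 -m pendant 'ROWS'. ROWS is JSON, a list of rows, each a list of 5 numbers: the shift along the tool's x, y, z in cm, then the turn about the tool's z in degrees, then the opening, from -1 (shut) to 1 (fully open). A call has 1 to 20 rows; each row shifts and turns the commanded pose from where the row before left it, along the tool's axes as they then stand; what a row does not reach is not made up. A row lasts 1/12 s, in which the tool goes at most 41.7 mm and 7.16 degrees, less where a joint would pass 70% of its speed; a pose out of reach is approached as far as the arm can. A call with a gripper value outside its range is refused whole. The fingers move at their own pace and stop on an object; the grip force is fixed at half the most. Time passes only in rows, so rows that do not move let the fingers close. It gives the time, the measured TCP pose, the force and the opening at its end, in the units of the state.
- robot.state(): the state, without advancing time (a new reading comes with each control period).
- robot.camera(name): name is "scene" or "top"; returns a dict with "img" (384x512x3 uint8, red, green, blue), "fx", "fy", "cx", "cy" (pixels), "rvec" (rotation vector, rad) and "tvec" (3), from world to camera coordinates, as OpenCV has them. Camera axes: x right, y down, z forward; pixel columns grow to the right and rows downward; lengths in m; the calibration is good to about 2 mm. A picture is of the moment at which its call begins. There is no depth.
- robot.sign_off(): hands the job in, once; it reports no verdict.
The state is a dict: "clock": time; "joint_positions": joint angles; "qd": joint speeds; "joint_efforts": joint torques, N m; "tcp_pos": TCP position; "tool_rot": TCP orientation; "force": force on the tool from outside, world axes, zero at the start; "ft_torque": the same for the moment, N m; "grip_width": finger opening in m.
Only numpy, scipy, OpenCV 4.12 (cv2) and the standard library are available. Lean on these libraries where they do the work, as an engineer would, in place of code of your own. Each camera call takes 0.05 s, during which the arm holds its last target. There are 200 camera calls.

## Task

Set up the sloping drying board at the press: first move the brass valve housing out of the gap between the press's oak block and the slat crib and leave it standing beside the gap, well clear of the board, then lay the two loose slats crosswise on top of the crib, one flush with each end, as its third layer. Then tip the plywood board gently away from the press, without letting it fall or lifting its foot off the table, so that it leans squarely on the crib's nearer top slat with its foot still by the oak block. Leave the rubber ring, the copper scoop, the screwdriver and the small lid knob where they are.

Things in the scene. Friction and masses are not known exactly. Their poses are not given: they have to be found in the camera images.
- press: Fixed: oak block 200 (x) x 220 (y) x 80 high, carrying a cast aluminium crank press. Origin: centre of the block's underside, on the table. The board stands against the block's +y face, which lies at y = +110 in this frame. The press parts above the block stay at y below -5 and reach 290 above the table, the crank on its +x side.
- board: Plywood board, 120 wide (x), 10 thick (y), 180 tall (z), 140 g. Origin: centre of its lower edge face. At the start it stands on the table, its foot about 28 in front of the block's +y face, its z axis leaning back about 0.28 rad from vertical onto the block's upper edge (top edge 174 above the table). In the end it leans the other way, onto the nearer top slat (top at 75).
- crib: Fixed prop of two bolted crosswise layers of aluminium slats, 120 x 120, 50 high; each slat 30 wide, 25 high. Origin: centre of its underside. The upper two slats run along its y (at x = -40 and +40), so the loose slats go along its x. Its near end (y = -60) is about 100 from the oak block's +y face.
- crib_near (a point): On top of the crib, 50 above the table: where the centre of the underside of the slat nearer the press belongs (flush with the end; crib y = -45).
- crib_far (a point): The same for the other slat, at the crib's far end (crib y = +45).
- bar_a: Loose plain aluminium slat, 120 long (its x) x 30 wide (its y) x 25 high, 240 g. Origin: centre of its underside. The two loose slats are alike; either goes at either end.
- bar_b: The other loose slat, identical to bar_a.
- housing: Brass valve housing, a round body 42 in diameter and 28 high with a 26 wide neck up to 44, 250 g. Origin: centre of its underside. It stands in the gap between the board's foot and the crib.
- gasket: Bystander, to be left alone: black rubber ring, 62 outside, 8 thick, flat on the table (mm). Origin: in the middle of its underside.
- scoop: Bystander, to be left alone: copper measuring scoop, bowl 44 wide and 26 high, handle 90 long along +y (mm). Origin: in the middle of its underside.
- driver: Bystander, to be left alone: screwdriver lying on the table (mm). Origin: in the middle of its underside.
- lid_knob: Bystander, to be left alone: small black lid knob, 32 wide, 32 high (mm). Origin: in the middle of its underside.
Things that resemble listed ones, but are neither listed nor needed, are in the scene too. Several things look just like the housing: the one meant starts farthest from the robot's base. What is shaped like the bar_a but green is not meant.

How it is judged:
By the outcome, as a careful person would: the job done as asked, in the order asked, and still so for the second after the job is handed in, with the robot touching nothing.
It also fails if it takes over 72 s, if anything falls off the work surface, if the arm or the gripper's body presses on something with over 40 N, if the wrist force passes 120 N, or if a joint passes its speed limit or range.

## Working session

There is one attempt and no reset: what is moved stays moved. The work goes in short steps, Python scripts to look and compute and a shell command to move; the robot and the scene stay as the last step left them, time stands still between calls to the robot, and variables do not carry over. Pictures are saved under pics/ and viewed, about 8 in all and at most 12, crops included, and the job is handed in when it is done.

```bash
mkdir -p pics; cat > h.py <<'E'
import numpy as np, cv2
from rig import robot
def cam(n):
    c=robot.camera(n); K=np.array([[c['fx'],0,c['cx']],[0,c['fy'],c['cy']],[0,0,1.]]); return c,K
def save(c,f,crop=None,s=1.5):
    im=c['img'][:,:,::-1]
    if crop: im=im[crop[1]:crop[3],crop[0]:crop[2]]
    cv2.imwrite('pics/'+f,cv2.resize(im,None,fx=s,fy=s,interpolation=cv2.INTER_CUBIC))
def ray(c,K,px,z):
    R=cv2.Rodrigues(np.array(c['rvec'],float))[0]; t=np.array(c['tvec'],float)
    o=-R.T@t; d=R.T@np.linalg.inv(K)@np.array([px[0],px[1],1.]); return o+d*(z-o[2])/d[2]
def proj(c,K,P): return cv2.projectPoints(np.array(P,float).reshape(-1,3),np.array(c['rvec'],float),np.array(c['tvec'],float),K,None)[0].reshape(-1,2)
E
python3 - <<'E'
from h import *
for n in('scene','top'):
    c,K=cam(n); save(c,n+'0.png',s=1.56); R=cv2.Rodrigues(np.array(c['rvec'],float))[0]; print(n,-R.T@np.array(c['tvec']),K[0,0],R[2])
s=robot.state(); print(s)
E
```

```text
scene [0.99679157 0.39966944 0.75832003] 379.23193264312107 [-0.4880742  -0.34467904 -0.8018603 ]
top [0.46058842 0.08560257 1.10280471] 413.9000279503917 [ 0.09966701 -0.02505773 -0.99470528]
{'clock': 0.1, 'joint_positions': array([-1.45912769e+00,  2.45710769e-01,  1.55889557e+00, -4.93171596e-06,
        1.33871563e+00, -1.74098787e-01]), 'qd': array([ 0.00011611, -0.00032041, -0.00386675, -0.00157615, -0.00014879,
       -0.0005767 ]), 'joint_efforts': array([ 2.12557711e-04, -4.30672145e+01, -3.27128792e+01, -1.13172023e-04,
        2.79008738e-03,  3.87331681e-06]), 'tcp_pos': array([ 0.18317915, -0.62312904,  0.23031007]), 'tool_rot': array([[ 9.59445313e-01,  2.81894755e-01, -1.97479182e-04],
       [ 2.81894670e-01, -9.59443820e-01,  1.71801304e-03],
       [ 2.94828683e-04, -1.70400788e-03, -9.99998505e-01]]), 'force': array([-0.1145524 , -0.95203085,  0.65289395]), 'ft_torque': array([ 0.0090397 ,  0.00158415, -0.0564611 ]), 'grip_width': 0.08575372134259045}
```

View pics/scene0.png

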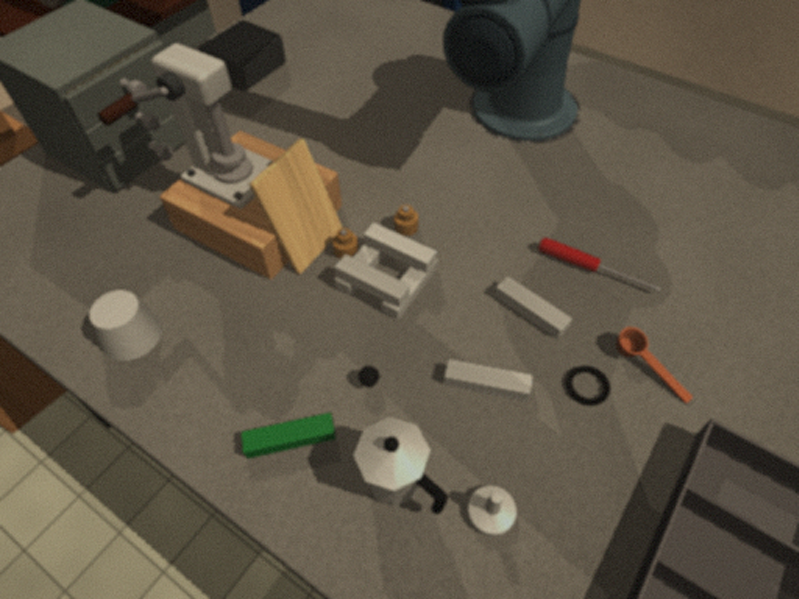

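View pics/top0.png

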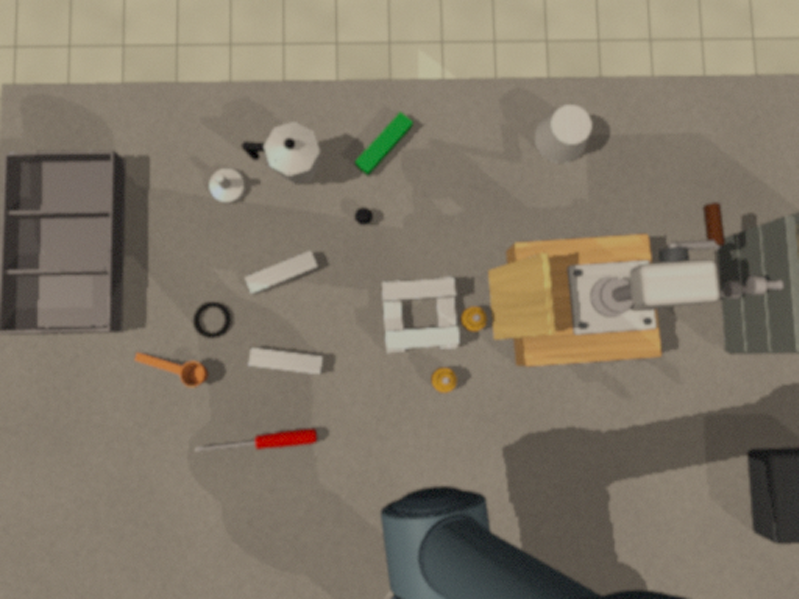

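```bash
python3 - <<'E'
from h import *
c,K=cam('top'); save(c,'crop1.png',(150,140,360,265),3.8)
for n,z,pts in [('barA',.025,[(244,279),(312,251),(319,265),(250,293)]),('barB',.025,[(250,347),(324,356),(322,374),(248,364)]),('hous',.044,[(474,318),(444,379)]),('crib',.05,[(382,283),(455,279),(459,347),(386,352)]),('block',.08,[(508,243),(515,366),(661,356),(650,236)]),('boardtop',.174,[(489,270),(496,339)])]:
    print(n,[ray(c,K,np.array(p)/1.56,z)[:2].round(3).tolist() for p in pts])
E
```

```text
barA [[0.593, 0.317], [0.638, 0.203], [0.614, 0.192], [0.569, 0.307]]
barB [[0.48, 0.307], [0.462, 0.185], [0.432, 0.189], [0.452, 0.311]]
hous [[0.518, -0.063], [0.419, -0.011]]
crib [[0.578, 0.087], [0.582, -0.034], [0.471, -0.036], [0.466, 0.083]]
block [[0.635, -0.118], [0.438, -0.121], [0.448, -0.354], [0.642, -0.349]]
boardtop [[0.58, -0.07], [0.48, -0.076]]
```

View pics/crop1.png

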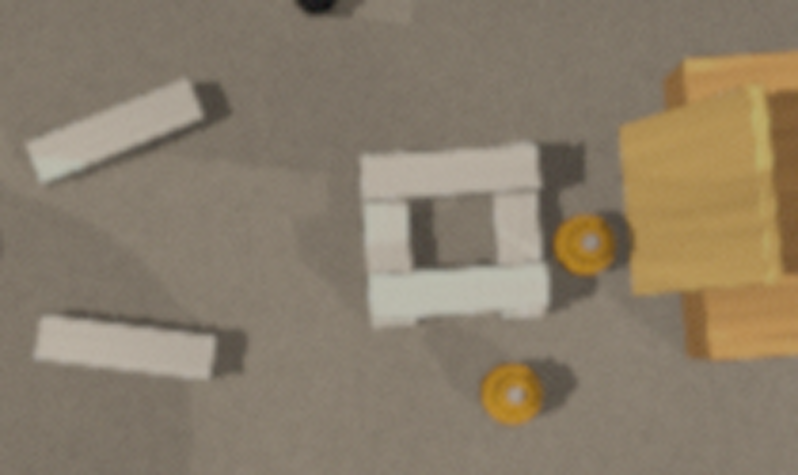

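```bash
cat >> h.py <<'E'
from scipy.optimize import least_squares
def fit(c,K,pts,px,g):
    pts=np.array(pts,float)
    def f(p):
        a=p[2];R=np.array([[np.cos(a),-np.sin(a),0],[np.sin(a),np.cos(a),0],[0,0,1]])
        return (proj(c,K,pts@R.T+[p[0],p[1],0])-px).ravel()
    r=least_squares(f,g); return r.x.round(4),np.degrees(r.x[2]).round(1),'rms px',np.sqrt((r.fun**2).mean()).round(2)
E
python3 - <<'E'
from h import *
c,K=cam('top'); u=lambda p:np.array(p,float)/3.8+[150,140]
# crib top slats: outer corners
print('crib',fit(c,K,[(.055,.06,.05),(.055,-.06,.05),(.025,-.06,.05),(.025,.06,.05),(-.025,.06,.05),(-.025,-.06,.05),(-.055,-.06,.05),(-.055,.06,.05)],u([(362,155),(537,142),(541,187),(364,199),(370,278),(548,264),(548,302),(372,315)]),[.52,.02,0]))
B=[(-.06,.015,.025),(.06,.015,.025),(.06,-.015,.025),(-.06,-.015,.025)]
print('A',fit(c,K,B,u([(28,150),(188,80),(204,115),(44,184)]),[.6,.25,-1.2]))
print('B',fit(c,K,B,u([(40,316),(216,336),(211,380),(34,358)]),[.45,.25,-1.7]))
print('hous',[ray(c,K,u(p),z)[:2].round(4) for p,z in [((590,242),.044),((583,245),.026),((515,395),.044)]])
# board: origin at foot; tilt .28, back lower edge on table
s,k=np.sin(.28),np.cos(.28)
bp=lambda x,y,z:(x,y*k-z*s,z*k+y*s+.005*s)
print('board',fit(c,K,[bp(.06,.005,0),bp(-.06,.005,0),bp(.06,.005,.18),bp(-.06,.005,.18),bp(-.06,-.005,.18)],u([(620,127),(633,295),(752,88),(772,286),(779,277)]),[.52,-.1,0]))
print('block edge',[ray(c,K,u(p),.08)[:2].round(4) for p in [(686,60),(708,358)]])
E
```

```text
crib (array([0.5279, 0.024 , 0.0467]), np.float64(2.7), 'rms px', np.float64(0.55))
A (array([ 0.6024,  0.2541, -1.175 ]), np.float64(-67.3), 'rms px', np.float64(0.5))
B (array([ 0.4549,  0.249 , -1.7134]), np.float64(-98.2), 'rms px', np.float64(0.16))
hous [array([ 0.518 , -0.0671]), array([ 0.517 , -0.0648]), array([ 0.4169, -0.0131])]
board (array([ 0.5418, -0.1054,  0.0387]), np.float64(2.2), 'rms px', np.float64(0.83))
block edge [array([ 0.6349, -0.1301]), array([ 0.4389, -0.1359])]
```

```bash
cat >> h.py <<'E'
def to(x,y,z,yaw=None):
    s=robot.state(); R=np.array(s['tool_rot']); p=np.array(s['tcp_pos']); psi=np.degrees(np.arctan2(R[1,0],R[0,0]))
    out=dict(clock=round(s['clock'],2),p=p.round(4).tolist(),yaw=round(psi,2),w=round(s['grip_width'],4),F=np.round(s['force'],1).tolist(),cm=(R.T@(np.array([x,y,z])-p)*100).round(2).tolist(),j6=round(s['joint_positions'][5],2))
    if yaw is not None:
        t=np.radians(yaw);c,s_=np.cos(t),np.sin(t);d=(np.array([x,y])-p[:2])*100
        out['turn']=round(psi-yaw,2);out['cm_after_turn']=[round(c*d[0]+s_*d[1],2),round(s_*d[0]-c*d[1],2),round((p[2]-z)*100,2)]
    print(out)
E
python3 -m pendant '[[0,0,-1,-6.9,1],[0,0,-1,-6.9,1],[0,0,-1,-6.9,1],[0,0,-1,-6.9,1],[0,0,-1,-6.9,1],[0,0,-1,-6.9,1],[0,0,-1,-6.9,1],[0,0,-1,-6.9,1],[0,0,-1,-6.9,1],[0,0,-1,-6.9,1],[0,0,0,-6.9,1],[3.7,1.4,0,0,1],[3.7,1.4,0,0,1],[3.7,1.4,0,0,1],[3.7,1.4,0,0,1],[3.7,1.4,0,0,1],[3.7,1.4,0,0,1],[3.7,1.4,0,0,1],[3.7,1.4,0,0,1],[3.7,1.4,0,0,1]]'
python3 -c "
from h import *
to(.518,-.0655,.12,92.2)"
```

```text
clock: 1.87
tcp_pos: [0.296, -0.284, 0.3311]
tool_rot: [[-0.039, 0.999, 0.0], [0.999, 0.039, -0.0], [-0.0, 0.0, -1.0]]
force: [0.7, 0.3, 0.4]
grip_width: 0.0854
{'clock': 1.87, 'p': [0.296, -0.284, 0.3311], 'yaw': np.float64(92.23), 'w': 0.0854, 'F': [0.7, 0.3, 0.4], 'cm': [20.97, 23.03, 21.11], 'j6': np.float64(-1.08), 'turn': np.float64(0.03), 'cm_after_turn': [np.float64(20.98), np.float64(23.02), np.float64(21.11)]}
```

```bash
python3 -m pendant '[[2.62,2.88,0,0,1],[2.62,2.88,0,0,1],[2.62,2.88,0,0,1],[2.62,2.88,0,0,1],[2.62,2.88,0,0,1],[2.62,2.88,0,0,1],[2.62,2.88,0,0,1],[2.62,2.88,0,0,1],[0,0,3.5,0,1],[0,0,3.5,0,1],[0,0,3.5,0,1],[0,0,3.5,0,1],[0,0,3.5,0,1],[0,0,3.5,0,1],[0,0,1,0,1],[0,0,0,0,1]]'
python3 - <<'E'
from h import *
to(.518,-.0655,.003,92.2)
c,K=cam('scene'); save(c,'s1.png',(160,60,360,220),4)
E
```

```text
clock: 3.2
tcp_pos: [0.5154, -0.0665, 0.1081]
tool_rot: [[-0.04, 0.999, -0.007], [0.999, 0.04, 0.002], [0.003, -0.007, -1.0]]
force: [0.1, -0.2, -0.0]
grip_width: 0.0856
{'clock': 3.2, 'p': [0.5154, -0.0665, 0.1081], 'yaw': np.float64(92.27), 'w': 0.0856, 'F': [0.1, -0.2, -0.0], 'cm': [0.06, 0.34, 10.51], 'j6': np.float64(-0.39), 'turn': np.float64(0.07), 'cm_after_turn': [np.float64(0.09), np.float64(0.27), np.float64(10.51)]}
```

View pics/s1.png

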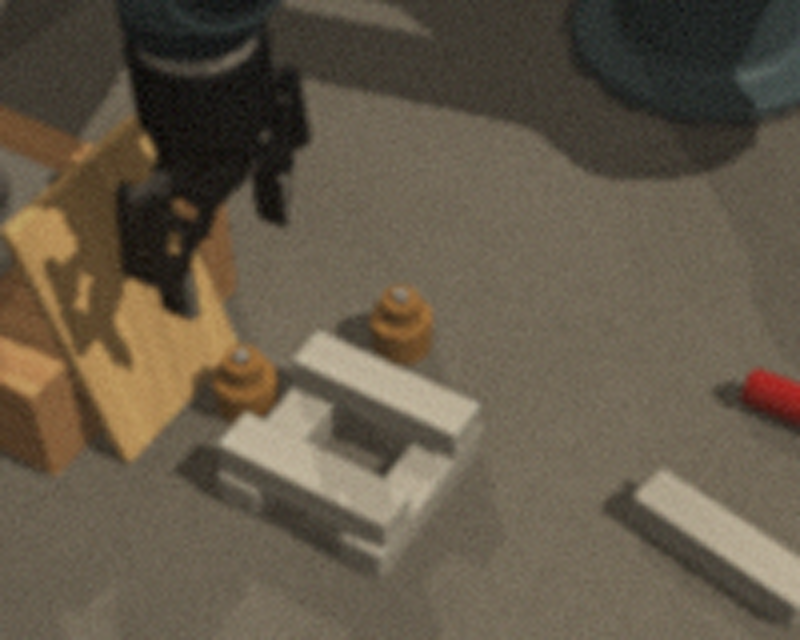

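```bash
python3 -m pendant '[[0,0.2,2,0,1],[0,0,2,0,1],[0,0,2,0,1],[0,0,2,0,1],[0,0,1.5,0,1],[0,0,0.9,0,1],[0,0,0,0,0.2],[0,0,0,0,-0.5],[0,0,0,0,-1],[0,0,0,0,-1],[0,0,0,0,-1],[0,0,0,0,-1],[0,0,0,0,-1],[0,0,0,0,-1]]'
python3 -c "
from h import *
c,K=cam('scene');print(ray(c,K,(160+241/4,60+356/4),.044))
to(.68,-.055,.1,92.2)"
```

```text
clock: 4.42
tcp_pos: [0.5213, -0.0678, 0.0094]
tool_rot: [[-0.04, 0.999, 0.003], [0.999, 0.04, -0.001], [-0.001, 0.003, -1.0]]
force: [-2.7, 1.1, 6.0]
grip_width: 0.0399
[ 0.5157332  -0.06343519  0.044     ]
{'clock': 4.47, 'p': [0.5213, -0.0678, 0.0094], 'yaw': np.float64(92.29), 'w': 0.0398, 'F': [-1.2, 1.4, 6.5], 'cm': [0.63, 15.94, -9.02], 'j6': np.float64(-0.38), 'turn': np.float64(0.09), 'cm_after_turn': [np.float64(0.67), np.float64(15.91), np.float64(-9.06)]}
```

```bash
python3 -m pendant '[[0,0,-0.5,0,-1],[0,0,-1,0,-1],[0,0,-2,0,-1],[0,0,-3,0,-1],[0,0,-2,0,-1],[0,0,-0.5,0,-1],[0.3,2,0,0,-1],[0.3,3,0,0,-1],[0.2,3,0,0,-1],[0,3,0,0,-1],[0,3,0,0,-1],[0,1.9,0,0,-1],[0,0,0,0,-1],[0,0,0,0,-1]]'
python3 -c "
from h import *
to(.68,-.055,.01,92.2)"
```

```text
clock: 5.63
tcp_pos: [0.6781, -0.0527, 0.096]
tool_rot: [[-0.04, 0.999, -0.002], [0.999, 0.04, 0.0], [0.001, -0.002, -1.0]]
force: [-0.2, 0.6, -2.1]
grip_width: 0.0399
{'clock': 5.63, 'p': [0.6781, -0.0527, 0.096], 'yaw': np.float64(92.3), 'w': 0.0399, 'F': [-0.2, 0.6, -2.1], 'cm': [-0.25, 0.2, 8.6], 'j6': np.float64(-0.28), 'turn': np.float64(0.1), 'cm_after_turn': [np.float64(-0.24), np.float64(0.18), np.float64(8.6)]}
```

```bash
python3 -m pendant '[[0,0,2,0,-1],[0,0,3,0,-1],[0,0,2,0,-1],[0,0,1,0,-1],[0,0,0.5,0,-1],[0,0,0,0,-1],[0,0,0.2,0,-1],[0,0,0,0,-1]]'
python3 -c "
from h import *
to(.68,-.055,.01,92.2)"
```

```text
clock: 6.3
tcp_pos: [0.6794, -0.0532, 0.0118]
tool_rot: [[-0.04, 0.999, 0.003], [0.999, 0.04, -0.001], [-0.001, 0.003, -1.0]]
force: [0.1, 0.2, -2.8]
grip_width: 0.0398
{'clock': 6.3, 'p': [0.6794, -0.0532, 0.0118], 'yaw': np.float64(92.27), 'w': 0.0398, 'F': [0.1, 0.2, -2.8], 'cm': [-0.18, 0.05, 0.18], 'j6': np.float64(-0.28), 'turn': np.float64(0.07), 'cm_after_turn': [np.float64(-0.18), np.float64(0.05), np.float64(0.18)]}
```

```bash
python3 -m pendant '[[0,0,0.15,0,-1],[0,0,0,0,-1],[0,0,0,0,0.1],[0,0,0,0,0.4],[0,0,0,0,0.8],[0,0,0,0,0.8],[0,0,-1,0,0.8],[0,0,-3,0,0.8],[0,0,-4,0,0.8],[0,0,-4,0,0.5],[0,0,-2,-6.8,0.5],[0,0,0,-6.8,0.5],[0,0,0,-6.8,0.5],[0,0,0,0,0.5]]'
python3 -c "
from h import *
to(.6024,.2541,.1,112.7)"
```

```text
clock: 7.47
tcp_pos: [0.6789, -0.053, 0.1506]
tool_rot: [[-0.387, 0.922, 0.002], [0.922, 0.387, -0.001], [-0.001, 0.002, -1.0]]
force: [-0.5, -0.0, -0.5]
grip_width: 0.064
{'clock': 7.47, 'p': [0.6789, -0.053, 0.1506], 'yaw': np.float64(112.79), 'w': 0.064, 'F': [-0.5, -0.0, -0.5], 'cm': [31.28, 4.83, 5.03], 'j6': np.float64(-0.64), 'turn': np.float64(0.09), 'cm_after_turn': [np.float64(31.28), np.float64(4.8), np.float64(5.06)]}
```

```bash
python3 -m pendant '[[3.91,0.6,0,0,0.5],[3.91,0.6,0,0,0.5],[3.91,0.6,0,0,0.5],[3.91,0.6,0,0,0.5],[3.91,0.6,0,0,0.5],[3.91,0.6,0,0,0.5],[3.91,0.6,0,0,0.5],[3.91,0.6,1,0,0.5],[0,0,3,0,0.5],[0,0,3,0,0.5],[0,0,3,0,0.5],[0,0,2,0,0.5],[0,0,0,0,0.5],[0,0,0,0,0.5]]'
python3 - <<'E'
from h import *
to(.6024,.2541,.006,112.7)
c,K=cam('scene'); save(c,'s2.png',(180,130,430,320),3.1)
c,K=cam('top'); print('newhousing expected px',proj(c,K,[.679,-.053,.044]))
E
```

```text
clock: 8.63
tcp_pos: [0.6012, 0.254, 0.0279]
tool_rot: [[-0.384, 0.923, -0.003], [0.923, 0.384, -0.001], [0.0, -0.003, -1.0]]
force: [0.0, -0.4, 0.0]
grip_width: 0.0642
{'clock': 8.63, 'p': [0.6012, 0.254, 0.0279], 'yaw': np.float64(112.56), 'w': 0.0642, 'F': [0.0, -0.4, 0.0], 'cm': [-0.04, 0.12, 2.19], 'j6': np.float64(-0.17), 'turn': np.float64(-0.14), 'cm_after_turn': [np.float64(-0.04), np.float64(0.11), np.float64(2.19)]}
newhousing expected px [[297.57726523 142.08443235]]
```

View pics/s2.png

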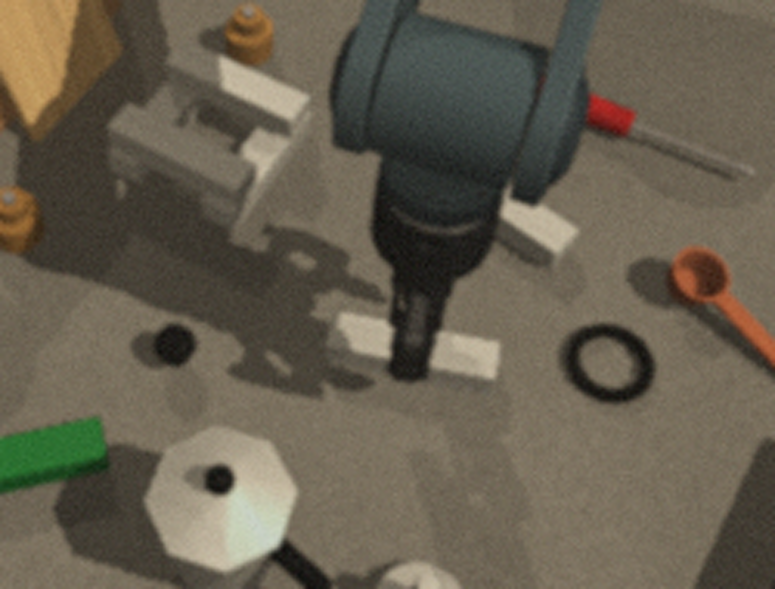

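```bash
python3 -m pendant '[[0,0.1,1.2,0,0.5],[0,0,0.9,0,0.5],[0,0,0,0,0.2],[0,0,0,0,-0.1],[0,0,0,0,-1],[0,0,0,0,-1],[0,0,0,0,-1],[0,0,0,0,-1],[0,0,-0.5,0,-1],[0,0,-2,0,-1],[0,0,-3,0,-1],[0,0,-3,0,-1],[0,0,-3,0,-1],[0,0,-1,0,-1],[0,0,0,0,-1]]'
python3 -c "
from h import *
y=np.radians(2.7);print(.5279-.045*-np.sin(y),.024-.045*np.cos(y),.5279-.045*np.sin(y),.024+.045*np.cos(y))
to(.530,-.021,.12,2.7)"
```

```text
clock: 9.98
tcp_pos: [0.605, 0.2551, 0.1365]
tool_rot: [[-0.386, 0.923, 0.006], [0.923, 0.386, 0.001], [-0.001, 0.006, -1.0]]
force: [0.6, 0.6, -2.1]
grip_width: 0.0283
0.5300197902819339 -0.02095004437328865 0.5257802097180662 0.06895004437328865
{'clock': 9.98, 'p': [0.605, 0.2551, 0.1365], 'yaw': np.float64(112.68), 'w': 0.0283, 'F': [0.6, 0.6, -2.1], 'cm': [-22.58, -17.57, 1.56], 'j6': np.float64(-0.17), 'turn': np.float64(109.98), 'cm_after_turn': [np.float64(-8.79), np.float64(27.22), np.float64(1.65)]}
```

```bash
python3 -m pendant '[[0,0,0,-7,-1],[0,0,0,-7,-1],[0,0,0,-7,-1],[0,0,0,-7,-1],[0,0,0,-7,-1],[0,0,0,-7,-1],[0,0,0,-7,-1],[0,0,0,-7,-1],[0,0,0,-7,-1],[0,0,0,-7,-1],[1.25,-3.89,0,0,-1],[1.25,-3.89,0,0,-1],[1.25,-3.89,0,0,-1],[1.25,-3.89,0,0,-1],[1.25,-3.89,0,0,-1],[1.25,-3.89,0,0,-1],[1.25,-3.89,0,0,-1],[0,0,1,0,-1],[0,0,0,0,-1]]'
python3 -c "
from h import *
to(.530,-.021,.07,-177.3)
for n,b in(('top',(225,165,325,240)),('scene',(160,60,320,180))):
    c,K=cam(n); save(c,n+'3.png',b,4)
"
cd pics; python3 -c "
import cv2,numpy as np
a=cv2.imread('top3.png');b=cv2.imread('scene3.png')
a=cv2.resize(a,(400,300));b=cv2.resize(b,(400,300));cv2.imwrite('c3.png',np.vstack([a,b]))"
```

```text
clock: 11.57
tcp_pos: [0.5254, -0.0227, 0.119]
tool_rot: [[-0.999, -0.042, -0.007], [-0.042, 0.999, 0.002], [0.006, 0.002, -1.0]]
force: [-0.2, 1.0, -2.5]
grip_width: 0.0288
{'clock': 11.57, 'p': [0.5254, -0.0227, 0.119], 'yaw': np.float64(-177.57), 'w': 0.0288, 'F': [-0.2, 1.0, -2.5], 'cm': [-0.5, 0.14, 4.89], 'j6': np.float64(-1.87), 'turn': np.float64(-0.27), 'cm_after_turn': [np.float64(-0.47), np.float64(0.15), np.float64(4.9)]}
```

View pics/c3.png

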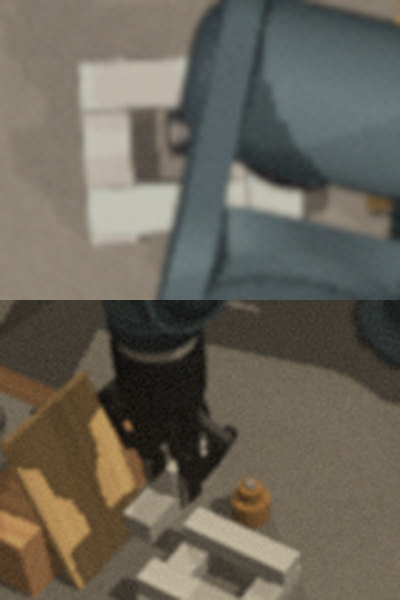

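```bash
python3 -m pendant '[[-0.2,0.1,1,0,-1],[-0.1,0,1,-0.2,-1],[0,0,1,0,-1],[0,0,1,0,-1],[0,0,0.8,0,-1],[0,0,0,0,-1],[0,0,0,0,-1],[0,0,0,0,-1]]'
python3 -c "
from h import *
to(.530,-.021,.06,-177.3)"
```

```text
clock: 12.33
tcp_pos: [0.5316, -0.0204, 0.0751]
tool_rot: [[-0.999, -0.05, 0.001], [-0.05, 0.999, -0.0], [-0.001, -0.0, -1.0]]
force: [0.3, 0.4, -2.8]
grip_width: 0.0285
{'clock': 12.33, 'p': [0.5316, -0.0204, 0.0751], 'yaw': np.float64(-177.12), 'w': 0.0285, 'F': [0.3, 0.4, -2.8], 'cm': [0.17, -0.05, 1.51], 'j6': np.float64(-1.87), 'turn': np.float64(0.18), 'cm_after_turn': [np.float64(0.16), np.float64(-0.05), np.float64(1.51)]}
```

```bash
python3 -m pendant '[[0.15,-0.05,0.5,0.2,-1],[0,0,0.3,0,-1],[0,0,0.2,0,-1],[0,0,0.2,0,-1],[0,0,0,0,-1],[0,0,0,0,-1]]'
python3 -c "
from h import *
to(.530,-.021,.06,-177.3)"
```

```text
clock: 12.83
tcp_pos: [0.5298, -0.021, 0.0627]
tool_rot: [[-0.999, -0.047, -0.0], [-0.047, 0.999, 0.0], [0.0, 0.0, -1.0]]
force: [0.0, -0.1, -2.3]
grip_width: 0.0284
{'clock': 12.83, 'p': [0.5298, -0.021, 0.0627], 'yaw': np.float64(-177.33), 'w': 0.0284, 'F': [0.0, -0.1, -2.3], 'cm': [-0.02, -0.0, 0.27], 'j6': np.float64(-1.87), 'turn': np.float64(-0.03), 'cm_after_turn': [np.float64(-0.02), np.float64(-0.0), np.float64(0.27)]}
```

```bash
python3 -m pendant '[[0,0,0.12,0,-1],[0,0,0.08,0,-1],[0,0,0,0,-1],[0,0,0,0,-1]]'; python3 -m pendant '[[0,0,0.1,0,-1],[0,0,0,0,-1],[0,0,0,0,-1]]'
```

```text
clock: 13.17
tcp_pos: [0.5298, -0.0209, 0.0608]
tool_rot: [[-0.999, -0.047, 0.0], [-0.047, 0.999, 0.0], [-0.0, 0.0, -1.0]]
force: [-0.5, -0.2, -2.9]
grip_width: 0.0286
clock: 13.42
tcp_pos: [0.5298, -0.021, 0.0597]
tool_rot: [[-0.999, -0.047, -0.0], [-0.047, 0.999, 0.0], [0.0, 0.0, -1.0]]
force: [-0.1, 0.3, -1.8]
grip_width: 0.0284
```

```bash
python3 -m pendant '[[0,0,0.1,0,-1],[0,0,0,0,-1],[0,0,0,0,-1]]'; python3 -m pendant '[[0,0,0.1,0,-1],[0,0,0,0,-1],[0,0,0,0,-1]]'
```

```text
clock: 13.67
tcp_pos: [0.5297, -0.0209, 0.0587]
tool_rot: [[-0.999, -0.047, -0.0], [-0.047, 0.999, 0.0], [0.0, 0.0, -1.0]]
force: [-0.6, -1.0, -2.1]
grip_width: 0.0288
clock: 13.92
tcp_pos: [0.53, -0.021, 0.0582]
tool_rot: [[-0.999, -0.047, 0.0], [-0.047, 0.999, -0.0], [-0.0, -0.0, -1.0]]
force: [-1.3, -0.2, 1.1]
grip_width: 0.0282
```

```bash
python3 -m pendant '[[0,0,0,0,-0.1],[0,0,0,0,0.1],[0,0,0,0,0.2],[0,0,0,0,0.2],[0,0,0,0,0.2],[0,0,-1,0,0.2],[0,0,-3,0,0.2],[0,0,-4,0,0.2],[0,0,-2,0,0.2],[0,2.5,0,6.73,0.5],[0,0,0,6.73,0.5],[0,0,0,6.73,0.5],[0,0,0,6.73,0.5],[0,0,0,6.73,0.5],[0,0,0,6.73,0.5],[0,0,0,6.73,0.5],[0,0,0,6.73,0.5],[0,0,0,6.73,0.5],[0,0,0,6.73,0.5],[0,0,0,6.73,0.5]]'
python3 -m pendant '[[0,0,0,6.73,0.5],[0,0,0,6.73,0.5],[0,0,0,6.73,0.5],[0,0,0,6.73,0.5],[0,0,0,0,0.5]]'
python3 -c "
from h import *
to(.4549,.249,.03,81.8)"
```

```text
clock: 15.58
tcp_pos: [0.5288, 0.004, 0.1586]
tool_rot: [[-0.314, 0.949, 0.001], [0.949, 0.314, -0.0], [-0.0, 0.001, -1.0]]
force: [-0.0, -0.9, 0.1]
grip_width: 0.0643
clock: 16.0
tcp_pos: [0.5288, 0.004, 0.1586]
tool_rot: [[0.146, 0.989, 0.001], [0.989, -0.146, -0.0], [-0.0, 0.001, -1.0]]
force: [0.4, 0.3, 0.0]
grip_width: 0.0639
{'clock': 16.0, 'p': [0.5288, 0.004, 0.1586], 'yaw': np.float64(81.62), 'w': 0.0639, 'F': [0.4, 0.3, 0.0], 'cm': [23.16, -10.89, 12.85], 'j6': np.float64(-0.06), 'turn': np.float64(-0.18), 'cm_after_turn': [np.float64(23.19), np.float64(-10.81), np.float64(12.86)]}
```

```bash
python3 -m pendant '[[3.31,-1.555,0,0,0.5],[3.31,-1.555,0,0,0.5],[3.31,-1.555,0,0,0.5],[3.31,-1.555,0,0,0.5],[3.31,-1.555,0,0,0.5],[3.31,-1.555,0,0,0.5],[3.31,-1.555,0,0,0.5],[0,0,3,0,0.5],[0,0,4,0,0.5],[0,0,3,0,0.5],[0,0,2,0,0.5],[0,0,0,0,0.5],[0,0,0,0,0.5]]'
python3 -c "
from h import *
to(.4549,.249,.0096,81.8)
c,K=cam('top'); save(c,'top4.png',(140,130,370,300),3.4)"
```

```text
clock: 17.08
tcp_pos: [0.4538, 0.2488, 0.0376]
tool_rot: [[0.142, 0.99, -0.002], [0.99, -0.142, -0.001], [-0.001, -0.002, -1.0]]
force: [0.5, 0.3, -0.1]
grip_width: 0.0642
{'clock': 17.08, 'p': [0.4538, 0.2488, 0.0376], 'yaw': np.float64(81.84), 'w': 0.0642, 'F': [0.5, 0.3, -0.1], 'cm': [0.03, 0.11, 2.8], 'j6': np.float64(0.42), 'turn': np.float64(0.04), 'cm_after_turn': [np.float64(0.03), np.float64(0.11), np.float64(2.8)]}
```

View pics/top4.png

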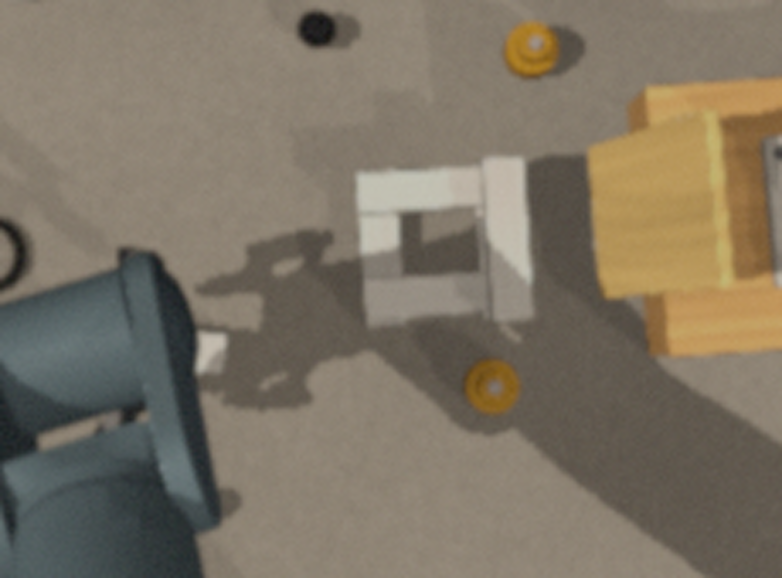

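```bash
python3 -m pendant '[[0,0.1,1.5,0,0.5],[0,0,1.2,0,0.5],[0,0,0,0,0.2],[0,0,0,0,-0.1],[0,0,0,0,-1],[0,0,0,0,-1],[0,0,0,0,-1],[0,0,0,0,-1],[0,0,-0.5,0,-1],[0,0,-2,0,-1],[0,0,-3,0,-1],[0,0,-4,0,-1],[0,0,-3,0,-1],[0,0,0,0,-1]]'
python3 -c "
from h import *
to(.5258,.069,.12,2.7)
c,K=cam('top');u=lambda p:np.array(p,float)/3.4+[140,130]
print('A',fit(c,K,[(-.06,.015,.075),(.06,.015,.075),(.06,-.015,.075),(-.06,-.015,.075)],u([(493,322),(482,158),(524,156),(533,318)]),[.53,-.02,0]))
print('crib',fit(c,K,[(.055,.06,.05),(.025,.06,.05),(-.025,.06,.05),(-.055,.06,.05)],u([(357,173),(359,212),(364,280),(367,326)]),[.53,.02,0]))
"
```

```text
clock: 18.3
tcp_pos: [0.4592, 0.2502, 0.1428]
tool_rot: [[0.144, 0.99, 0.012], [0.99, -0.144, 0.004], [0.005, 0.011, -1.0]]
force: [0.9, 0.9, -2.0]
grip_width: 0.0284
{'clock': 18.3, 'p': [0.4592, 0.2502, 0.1428], 'yaw': np.float64(81.74), 'w': 0.0284, 'F': [0.9, 0.9, -2.0], 'cm': [-16.98, 9.16, 2.3], 'j6': np.float64(0.43), 'turn': np.float64(79.04), 'cm_after_turn': [np.float64(5.8), np.float64(18.41), np.float64(2.28)]}
A (array([ 0.5264, -0.0234,  0.0294]), np.float64(1.7), 'rms px', np.float64(0.19))
crib (array([0.5261, 0.024 , 0.0437]), np.float64(2.5), 'rms px', np.float64(0.6))
```

```bash
python3 -m pendant '[[0,0,0,6.6,-1],[0,0,0,6.6,-1],[0,0,0,6.6,-1],[0,0,0,6.6,-1],[0,0,0,6.6,-1],[0,0,0,6.6,-1],[0,0,0,6.6,-1],[0,0,0,6.6,-1],[0,0,0,6.6,-1],[0,0,0,6.6,-1],[0,0,0,6.6,-1],[0,0,0,6.6,-1],[1.14,3.68,0,0,-1],[1.14,3.68,0,0,-1],[1.14,3.68,0,0,-1],[1.14,3.68,0,0,-1],[1.14,3.68,0,0,-1],[0,0,3,0,-1],[0,0,2,0,-1],[0,0,0,0,-1]]'
python3 -m pendant '[[0,0,1,0,-1],[0,0,0.5,0,-1],[0,0,0,0,-1],[0,0,0,0,-1]]'
python3 -c "
from h import *
to(.525,.0685,.0585,2.5)"
```

```text
clock: 20.02
tcp_pos: [0.5151, 0.0671, 0.0794]
tool_rot: [[0.999, 0.042, -0.013], [0.042, -0.999, 0.001], [-0.013, -0.002, -1.0]]
force: [-2.3, -0.3, -3.3]
grip_width: 0.0283
clock: 20.35
tcp_pos: [0.5205, 0.068, 0.0711]
tool_rot: [[0.999, 0.045, 0.0], [0.045, -0.999, -0.0], [0.0, 0.0, -1.0]]
force: [0.7, -0.7, -1.8]
grip_width: 0.0281
{'clock': 20.35, 'p': [0.5205, 0.068, 0.0711], 'yaw': np.float64(2.58), 'w': 0.0281, 'F': [0.7, -0.7, -1.8], 'cm': [0.45, -0.03, 1.26], 'j6': np.float64(1.44), 'turn': np.float64(0.08), 'cm_after_turn': [np.float64(0.45), np.float64(-0.03), np.float64(1.26)]}
```

```bash
python3 -m pendant '[[0.25,0,0,0,-1],[0.2,0,0.5,0,-1],[0,0,0.4,0,-1],[0,0,0.1,0,-1],[0,0,0,0,-1],[0,0,0,0,-1],[0,0,0,0,-1]]'
python3 -c "
from h import *
to(.525,.0685,.0585,2.5)"; python3 -m pendant '[[0,0,0.15,0,-1],[0,0,0,0,-1],[0,0,0,0,-1]]';python3 -m pendant '[[0,0,0.15,0,-1],[0,0,0,0,-1],[0,0,0,0,-1]]'
```

```text
clock: 20.93
tcp_pos: [0.526, 0.0678, 0.062]
tool_rot: [[0.999, 0.044, 0.002], [0.044, -0.999, -0.0], [0.002, 0.0, -1.0]]
force: [-0.1, 1.2, 5.9]
grip_width: 0.0283
{'clock': 20.93, 'p': [0.526, 0.0678, 0.062], 'yaw': np.float64(2.53), 'w': 0.0283, 'F': [-0.1, 1.2, 5.9], 'cm': [-0.1, -0.08, 0.35], 'j6': np.float64(1.44), 'turn': np.float64(0.03), 'cm_after_turn': [np.float64(-0.1), np.float64(-0.08), np.float64(0.35)]}
clock: 21.18
tcp_pos: [0.5261, 0.0678, 0.062]
tool_rot: [[0.999, 0.044, 0.001], [0.044, -0.999, -0.0], [0.001, 0.0, -1.0]]
force: [-7.9, 0.7, 16.8]
grip_width: 0.0287
clock: 21.43
tcp_pos: [0.526, 0.0678, 0.0619]
tool_rot: [[0.999, 0.045, 0.0], [0.045, -0.999, -0.0], [0.0, 0.0, -1.0]]
force: [-13.4, 0.6, 28.4]
grip_width: 0.0284
```

```bash
python3 -m pendant '[[0,0,-0.35,0,-1],[0,0,0,0,-0.2],[0,0,0,0,0.1],[0,0,0,0,0.2],[0,0,0,0,0.2],[0,0,-1,0,0.2],[0,0,-3,0,0.2],[0,0,-4,0,0.2],[0,-3.5,-4,0,-0.5],[0,-4,0,0,-0.5],[0,-4,0,0,-0.5],[0,-4,0,0,-0.5],[0,-3,0,0,-0.5],[0,0,0,0,-0.5]]'
python3 -c "
from h import *
to(.5258,.069,.12,2.7)
c,K=cam('top'); save(c,'top5.png',(220,150,350,245),6)"
```

```text
clock: 22.6
tcp_pos: [0.5163, 0.2495, 0.1735]
tool_rot: [[0.999, 0.049, 0.001], [0.049, -0.999, 0.002], [0.001, -0.002, -1.0]]
force: [0.1, -0.8, -0.9]
grip_width: 0.0216
{'clock': 22.6, 'p': [0.5163, 0.2495, 0.1735], 'yaw': np.float64(2.82), 'w': 0.0216, 'F': [0.1, -0.8, -0.9], 'cm': [0.06, 18.09, 5.32], 'j6': np.float64(1.77), 'turn': np.float64(0.12), 'cm_after_turn': [np.float64(0.1), np.float64(18.08), np.float64(5.35)]}
```

View pics/top5.png

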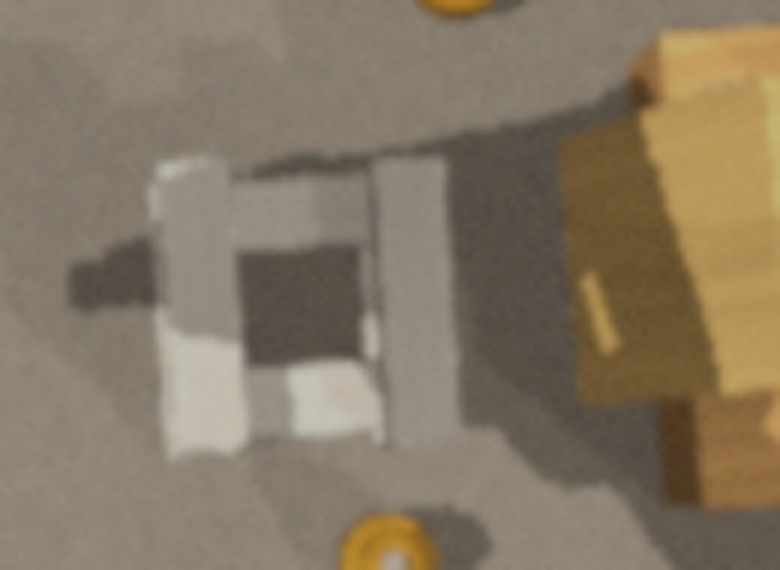

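```bash
python3 -c "
from h import *
c,K=cam('top');u=lambda p:np.array(p,float)/6+[220,150]
B=[(.06,.015,.075),(.06,-.015,.075),(-.06,-.015,.075),(-.06,.015,.075)]
print('far',fit(c,K,B,u([(155,163),(227,157),(245,447),(170,457)]),[.53,.07,0]))
print('near',fit(c,K,B,u([(375,158),(446,156),(462,440),(388,445)]),[.53,-.02,0]))
s,k=np.sin(.28),np.cos(.28)
bp=lambda x,y,z:(x,y*k-z*s,z*k+y*s+.005*s)
print('board',fit(c,K,[bp(.06,.005,0),bp(-.06,.005,0)],u([(560,147),(577,403)]),[.52,-.1,0]))
print([ray(c,K,u(p),.003).round(4) for p in[(560,147),(577,403)]])
save(c,'top5b.png',(300,150,370,250),6)
cs,Ks=cam('scene'); save(cs,'s5.png',(150,70,320,230),3.75)
cv2.imwrite('pics/b5.png',np.hstack([cv2.imread('pics/top5b.png')[:600],cv2.resize(cv2.imread('pics/s5.png'),(380,600))]))
"
```

```text
far (array([0.5264, 0.0669, 0.0351]), np.float64(2.0), 'rms px', np.float64(0.34))
near (array([ 0.5269, -0.0239,  0.0179]), np.float64(1.0), 'rms px', np.float64(0.19))
board (array([ 0.5411, -0.1041,  0.0263]), np.float64(1.5), 'rms px', np.float64(0.72))
[array([ 0.5981, -0.0977,  0.003 ]), array([ 0.4837, -0.1008,  0.003 ])]
```

View pics/b5.png

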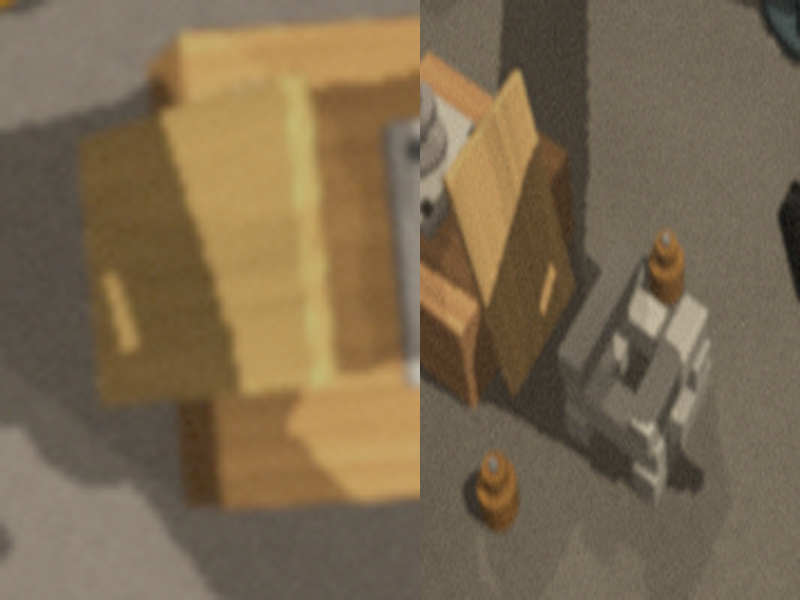

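```bash
python3 -c "
from h import *
c,K=cam('top');u=lambda p:np.array(p,float)/6+[300,150]
s,k=np.sin(.28),np.cos(.28)
bp=lambda x,y,z:(x,y*k-z*s,z*k+y*s+.005*s)
q=[(80,145),(100,405),(287,82),(305,388),(308,80),(328,384)]
print('board',fit(c,K,[bp(.06,.005,0),bp(-.06,.005,0),bp(.06,.005,.18),bp(-.06,.005,.18),bp(.06,-.005,.18),bp(-.06,-.005,.18)],u(q),[.52,-.1,0]))
print([ray(c,K,u(p),z).round(4).tolist() for p,z in zip(q,[.003,.003,.1757,.1757,.173,.173])])
to(.541,-.153,.25,2.2)
"
```

```text
board (array([ 0.5412, -0.1043,  0.0208]), np.float64(1.2), 'rms px', np.float64(0.66))
[[0.599, -0.0977, 0.003], [0.4827, -0.1021, 0.003], [0.5996, -0.1486, 0.1757], [0.4837, -0.1499, 0.1757], [0.6006, -0.1574, 0.173], [0.4851, -0.1594, 0.173]]
{'clock': 22.8, 'p': [0.517, 0.2444, 0.1728], 'yaw': np.float64(2.5), 'w': 0.0212, 'F': [-0.9, -0.6, 0.3], 'cm': [0.66, 39.81, -7.71], 'j6': np.float64(1.77), 'turn': np.float64(0.3), 'cm_after_turn': [np.float64(0.87), np.float64(39.8), np.float64(-7.72)]}
```

```bash
python3 -m pendant '[[0,0,-3.8,0.8,-0.15],[0,0,-3.8,0,-0.15],[0.08,3.62,0,0,-0.15],[0.08,3.62,0,0,-0.15],[0.08,3.62,0,0,-0.15],[0.08,3.62,0,0,-0.15],[0.08,3.62,0,0,-0.15],[0.08,3.62,0,0,-0.15],[0.08,3.62,0,0,-0.15],[0.08,3.62,0,0,-0.15],[0.08,3.62,0,0,-0.15],[0.08,3.62,0,0,-0.15],[0.08,3.62,0,0,-0.15],[0,0,1.5,0,-0.15],[0,0,1.5,0,-0.15],[0,0,0,0,-0.15],[0,0,0,0,-0.15],[0,0,0,0,-0.15]]'
python3 -c "
from h import *
to(.541,-.153,.157,1.7)
c,K=cam('scene'); save(c,'s6.png',(130,30,290,190),3.75)"
```

```text
clock: 24.3
tcp_pos: [0.5378, -0.1533, 0.2195]
tool_rot: [[1.0, 0.029, 0.001], [0.029, -1.0, -0.0], [0.001, 0.001, -1.0]]
force: [-0.1, 0.0, 0.7]
grip_width: 0.0363
{'clock': 24.3, 'p': [0.5378, -0.1533, 0.2195], 'yaw': np.float64(1.68), 'w': 0.0363, 'F': [-0.1, 0.0, 0.7], 'cm': [0.32, -0.02, 6.25], 'j6': np.float64(1.06), 'turn': np.float64(-0.02), 'cm_after_turn': [np.float64(0.33), np.float64(-0.02), np.float64(6.25)]}
```

View pics/s6.png

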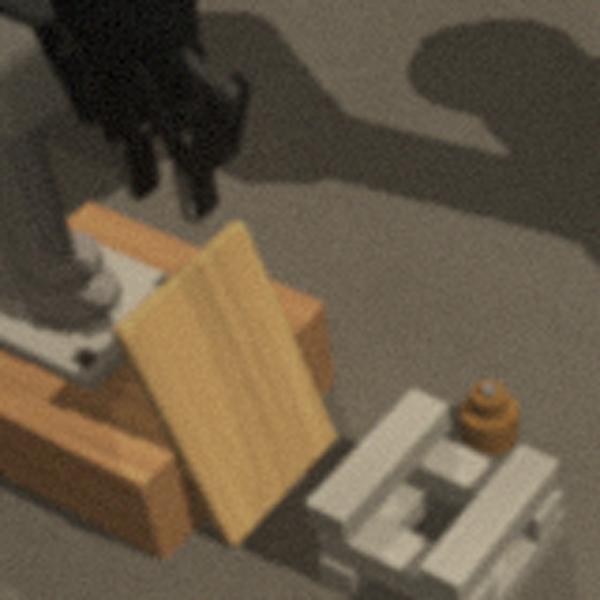

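```bash
python3 -m pendant '[[0.3,0,2,0,-0.15],[0,0,2,0,-0.15],[0,0,1.2,0,-0.15],[0,0,0.6,0,-0.15],[0,0,0.4,0,-0.15],[0,0,0,0,-0.15],[0,0,0,0,-0.15]]'
python3 -c "
from h import *
to(.541,-.153,.157,1.7)
c,K=cam('scene'); save(c,'s7.png',(130,30,290,190),3.75)"
```

```text
clock: 24.93
tcp_pos: [0.5413, -0.1529, 0.1576]
tool_rot: [[1.0, 0.03, 0.001], [0.03, -1.0, -0.001], [0.001, 0.001, -1.0]]
force: [-0.4, 0.4, 0.1]
grip_width: 0.036
{'clock': 24.93, 'p': [0.5413, -0.1529, 0.1576], 'yaw': np.float64(1.73), 'w': 0.036, 'F': [-0.4, 0.4, 0.1], 'cm': [-0.03, 0.01, 0.06], 'j6': np.float64(1.06), 'turn': np.float64(0.03), 'cm_after_turn': [np.float64(-0.03), np.float64(0.01), np.float64(0.06)]}
```

View pics/s7.png

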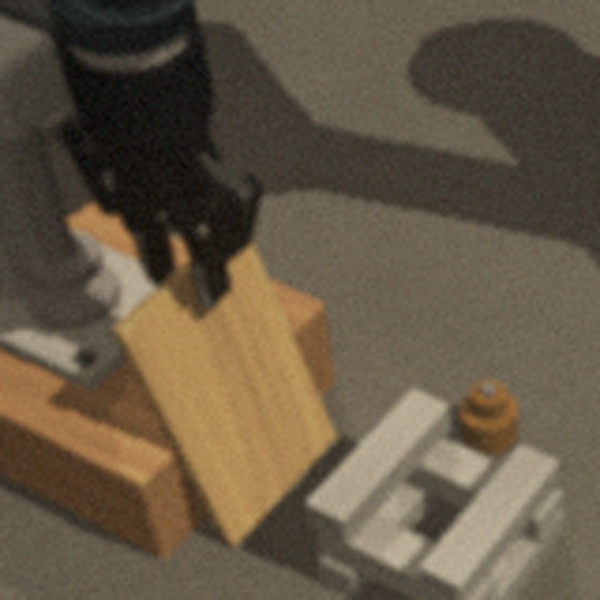

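```bash
python3 -m pendant '[[0,0,0,0,-0.3],[0,0,0,0,-0.46],[0,0,0,0,-0.46],[0,0,0,0,-0.46],[0,-0.4,0,0,-0.46],[0,-0.4,0,0,-0.46],[0,-0.4,-0.05,0,-0.46],[0,-0.4,-0.05,0,-0.46],[0,-0.4,-0.05,0,-0.46],[0,-0.4,-0.05,0,-0.46],[0,-0.4,-0.05,0,-0.46],[0,-0.4,-0.05,0,-0.46],[0,-0.4,-0.05,0,-0.46],[0,-0.4,-0.05,0,-0.46],[0,-0.4,-0.05,0,-0.46],[0,-0.3,-0.05,0,-0.46],[0,-0.2,0,0,-0.46],[0,0,0,0,-0.46],[0,0,0,0,-0.46],[0,0,0,0,-0.46]]'
python3 -c "
from h import *
to(.541,-.103,.163,1.7)
c,K=cam('top');cv2.imwrite('pics/a8.png',c['img'][:,:,::-1]);c,K=cam('scene');cv2.imwrite('pics/b8.png',c['img'][:,:,::-1])"
```

```text
clock: 26.65
tcp_pos: [0.5393, -0.1038, 0.1616]
tool_rot: [[1.0, 0.03, -0.0], [0.03, -1.0, -0.0], [-0.0, 0.0, -1.0]]
force: [-0.4, 0.1, -0.8]
grip_width: 0.0229
{'clock': 26.65, 'p': [0.5393, -0.1038, 0.1616], 'yaw': np.float64(1.72), 'w': 0.0229, 'F': [-0.4, 0.1, -0.8], 'cm': [0.17, -0.08, -0.14], 'j6': np.float64(1.14), 'turn': np.float64(0.02), 'cm_after_turn': [np.float64(0.17), np.float64(-0.08), np.float64(-0.14)]}
```

```bash
cat >> h.py <<'E'
def board_pts(th,x=.541,yaw=.03,pb=-.109,pf=-.099):
    s,k=np.sin(th),np.cos(th); a=np.array([(X,Y,Z) for X in(.06,-.06) for Y in(-.005,.005) for Z in(0,.18)])
    P=[]
    for X,Y,Z in a:
        if th<=0: y0=Y+.005; o=pb
        else: y0=Y-.005; o=pf
        P.append((X, y0*k+Z*s+o+.104, Z*k-y0*s))
    P=np.array(P); c,s_=np.cos(yaw),np.sin(yaw)
    return np.c_[x+c*P[:,0]-s_*P[:,1],-.104+s_*P[:,0]+c*P[:,1],P[:,2]]
def score(c,K,P):
    hsv=cv2.cvtColor(c['img'],cv2.COLOR_RGB2HSV); w=((hsv[...,0]>8)&(hsv[...,0]<32)&(hsv[...,1]>80)).astype(np.uint8)
    h=cv2.convexHull(proj(c,K,P).astype(np.float32)).astype(np.int32)
    m=np.zeros(w.shape,np.uint8);cv2.fillConvexPoly(m,h,1);r=cv2.dilate(m,np.ones((9,9)))-m
    return w[m>0].mean()-w[r>0].mean()
def find(pf=(-.099,)):
    c,K=cam('scene')
    L=sorted([(score(c,K,board_pts(t,pb=p-.01,pf=p)).round(3),round(t,2),p) for t in np.arange(-.35,1.2,.03) for p in pf],reverse=True)
    print('theta',L[:4])
E
python3 -c "
from h import *
find()"
```

```text
theta [(np.float64(0.411), np.float64(0.19), -0.099), (np.float64(0.409), np.float64(0.16), -0.099), (np.float64(0.408), np.float64(0.13), -0.099), (np.float64(0.405), np.float64(0.1), -0.099)]
```

```bash
python3 -m pendant '[[0.1,0,0,0,-0.55],[0.1,0,0,0,-0.65],[0,0,0,0,-0.65],[0,0,0,0,-0.65],[0,-0.37,0,0,-0.64],[0,-0.37,0,0,-0.62],[0,-0.37,0,0,-0.62],[0,-0.37,0,0,-0.62],[0,-0.34,0.04,0,-0.6],[0,-0.34,0.04,0,-0.6],[0,-0.34,0.04,0,-0.58],[0,-0.34,0.05,0,-0.58],[0,-0.34,0.05,0,-0.58],[0,0,0,0,-0.58],[0,0,0,0,-0.58]]'
python3 -c "
from h import *
to(.541,-.0722,.1594,1.7)
find((-.109,-.099))
c,K=cam('scene');cv2.imwrite('pics/b9.png',c['img'][:,:,::-1])
a=cv2.imread('pics/b8.png').astype(int);d=np.abs(c['img'][:,:,::-1].astype(int)-a).sum(2).astype(np.uint8);print((d>60).sum())"
```

```text
clock: 28.05
tcp_pos: [0.5403, -0.0717, 0.1594]
tool_rot: [[1.0, 0.03, -0.0], [0.03, -1.0, 0.0], [-0.0, -0.0, -1.0]]
force: [-0.2, 1.0, 0.0]
grip_width: 0.0182
{'clock': 28.05, 'p': [0.5403, -0.0717, 0.1594], 'yaw': np.float64(1.74), 'w': 0.0182, 'F': [-0.2, 1.0, 0.0], 'cm': [0.07, 0.06, -0.0], 'j6': np.float64(1.2), 'turn': np.float64(0.04), 'cm_after_turn': [np.float64(0.07), np.float64(0.06), np.float64(-0.0)]}
theta [(np.float64(0.43), np.float64(0.22), -0.099), (np.float64(0.421), np.float64(0.28), -0.099), (np.float64(0.415), np.float64(0.31), -0.099), (np.float64(0.413), np.float64(0.25), -0.099)]
5957
```

```bash
python3 -m pendant '[[0,-0.34,0.09,0,-0.57],[0,-0.34,0.09,0,-0.56],[0,-0.34,0.09,0,-0.55],[0,-0.34,0.09,0,-0.55],[0,-0.34,0.09,0,-0.54],[0,-0.32,0.12,0,-0.53],[0,-0.32,0.12,0,-0.52],[0,-0.32,0.12,0,-0.51],[0,-0.32,0.13,0,-0.5],[0,-0.32,0.13,0,-0.5],[0,-0.3,0.16,0,-0.49],[0,-0.3,0.16,0,-0.48],[0,-0.3,0.16,0,-0.47],[0,-0.3,0.16,0,-0.46],[0,-0.3,0.15,0,-0.46],[0,0,0,0,-0.46],[0,0,0,0,-0.46]]'
python3 -c "
from h import *
to(.541,-.0242,.141,1.7)
find((-.13,-.12,-.109,-.099))"
```

```text
clock: 29.57
tcp_pos: [0.5388, -0.0237, 0.1408]
tool_rot: [[1.0, 0.03, -0.0], [0.03, -1.0, -0.0], [-0.0, 0.0, -1.0]]
force: [0.1, 0.9, -0.2]
grip_width: 0.0231
{'clock': 29.57, 'p': [0.5388, -0.0237, 0.1408], 'yaw': np.float64(1.74), 'w': 0.0231, 'F': [0.1, 0.9, -0.2], 'cm': [0.21, 0.06, -0.02], 'j6': np.float64(1.29), 'turn': np.float64(0.04), 'cm_after_turn': [np.float64(0.21), np.float64(0.06), np.float64(-0.02)]}
theta [(np.float64(0.37), np.float64(0.52), -0.099), (np.float64(0.357), np.float64(-0.11), -0.099), (np.float64(0.356), np.float64(-0.08), -0.099), (np.float64(0.35), np.float64(-0.14), -0.099)]
```

```bash
python3 -m pendant '[[0,-0.24,0.15,0,-0.45],[0,-0.24,0.15,0,-0.44],[0,-0.24,0.16,0,-0.43],[0,-0.24,0.16,0,-0.42],[0,-0.24,0.16,0,-0.41],[0,-0.24,0.16,0,-0.41],[0,-0.21,0.17,0,-0.4],[0,-0.21,0.17,0,-0.39],[0,-0.21,0.17,0,-0.38],[0,-0.21,0.17,0,-0.37],[0,-0.21,0.17,0,-0.36],[0,0,0,0,-0.36],[0,0,0,0,-0.36]]'
python3 -c "
from h import *
to(.541,.0007,.123,1.7)
find((-.13,-.12,-.109,-.104,-.099,-.094))"
```

```text
clock: 30.7
tcp_pos: [0.5381, 0.0011, 0.1228]
tool_rot: [[1.0, 0.03, -0.0], [0.03, -1.0, -0.0], [-0.0, 0.0, -1.0]]
force: [0.1, 1.0, 0.4]
grip_width: 0.0268
{'clock': 30.7, 'p': [0.5381, 0.0011, 0.1228], 'yaw': np.float64(1.74), 'w': 0.0268, 'F': [0.1, 1.0, 0.4], 'cm': [0.29, 0.05, -0.02], 'j6': np.float64(1.33), 'turn': np.float64(0.04), 'cm_after_turn': [np.float64(0.29), np.float64(0.05), np.float64(-0.02)]}
theta [(np.float64(0.74), np.float64(0.67), -0.094), (np.float64(0.664), np.float64(0.64), -0.094), (np.float64(0.638), np.float64(0.7), -0.094), (np.float64(0.6), np.float64(0.7), -0.099)]
```

```bash
python3 -m pendant '[[0,0,0,0,-0.32],[0,0,0,0,-0.28],[0,0,0,0,-0.24],[0,0,0,0,-0.2],[0,0,0,0,-0.16],[0,0,0,0,-0.12],[0,0,0,0,-0.08],[0,0,0,0,-0.04],[0,0,0,0,0],[0,0,0,0,0.05],[0,0,0,0,0.1],[0,0,0,0,0.1]]'
python3 -c "
from h import *
to(.541,.0007,.123,1.7)
find((-.109,-.104,-.099,-.094,-.089))
c,K=cam('scene');cv2.imwrite('pics/b10.png',c['img'][:,:,::-1])"
```

```text
clock: 31.75
tcp_pos: [0.5381, 0.001, 0.123]
tool_rot: [[1.0, 0.03, -0.0], [0.03, -1.0, 0.0], [-0.0, -0.0, -1.0]]
force: [-0.7, 0.6, -0.1]
grip_width: 0.0472
{'clock': 31.75, 'p': [0.5381, 0.001, 0.123], 'yaw': np.float64(1.73), 'w': 0.0472, 'F': [-0.7, 0.6, -0.1], 'cm': [0.28, 0.04, -0.0], 'j6': np.float64(1.33), 'turn': np.float64(0.03), 'cm_after_turn': [np.float64(0.28), np.float64(0.04), np.float64(-0.0)]}
theta [(np.float64(0.76), np.float64(0.67), -0.094), (np.float64(0.73), np.float64(0.7), -0.094), (np.float64(0.676), np.float64(0.7), -0.099), (np.float64(0.64), np.float64(0.73), -0.099)]
```

```bash
python3 -m pendant '[[0,0,0,0,0.15],[0,0,-0.4,0,0.15],[0,0,-0.6,0,0.15],[0,0,-1,0,0.15],[0,0,-1.5,0,0.15],[0,0,-3,0,0.15],[0,0,-4,0,0.15],[0,-4,-3,0,0.15],[0,-4,0,0,0.15],[0,-4,0,0,0.15],[0,-4,0,0,0.15],[0,-4,0,0,0.15],[0,-4,0,0,0.15],[0,0,0,0,0.15]]'
python3 -c "
from h import *
to(.541,.0007,.123,1.7)
find((-.109,-.104,-.099,-.094,-.089))
c,K=cam('scene');cs=c
save(c,'f1.png',(140,50,310,220),3.5)
ct,Kt=cam('top'); save(ct,'f2.png',(220,115,350,245),4.576)
cv2.imwrite('pics/fin.png',np.hstack([cv2.resize(cv2.imread('pics/f1.png'),(400,400)),cv2.resize(cv2.imread('pics/f2.png'),(400,400))]))"
```

```text
clock: 33.02
tcp_pos: [0.5302, 0.24, 0.2544]
tool_rot: [[0.999, 0.037, 0.001], [0.037, -0.999, 0.003], [0.002, -0.003, -1.0]]
force: [-0.2, -1.6, -0.6]
grip_width: 0.0489
{'clock': 33.02, 'p': [0.5302, 0.24, 0.2544], 'yaw': np.float64(2.1), 'w': 0.0489, 'F': [-0.2, -1.6, -0.6], 'cm': [0.19, 23.99, 13.08], 'j6': np.float64(1.76), 'turn': np.float64(0.4), 'cm_after_turn': [np.float64(0.37), np.float64(23.95), np.float64(13.14)]}
theta [(np.float64(0.863), np.float64(0.67), -0.094), (np.float64(0.828), np.float64(0.7), -0.094), (np.float64(0.801), np.float64(0.7), -0.099), (np.float64(0.742), np.float64(0.73), -0.099)]
```

View pics/fin.png

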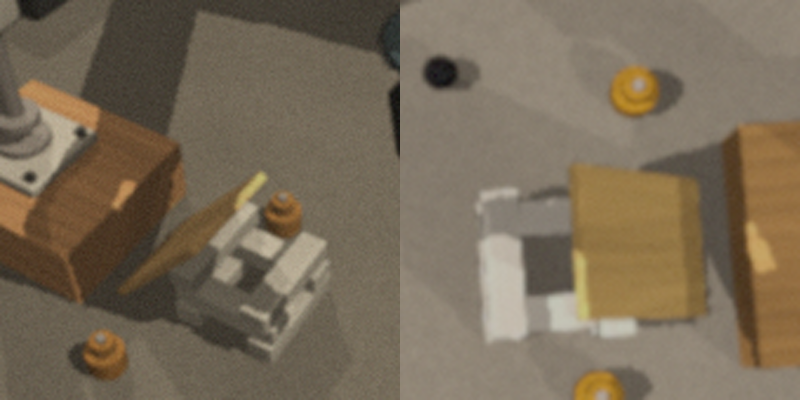

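```bash
python3 -m pendant '[[0,0,0,0,0.15],[0,0,0,0,0.15],[0,0,0,0,0.15],[0,0,0,0,0.15]]'; python3 -c "
from h import *
find((-.104,-.099,-.094)); print(robot.sign_off())"
```

```text
clock: 33.5
tcp_pos: [0.5314, 0.2333, 0.2531]
tool_rot: [[1.0, 0.028, 0.0], [0.028, -1.0, 0.0], [0.0, -0.0, -1.0]]
force: [0.0, -0.4, 0.3]
grip_width: 0.049
theta [(np.float64(0.855), np.float64(0.67), -0.094), (np.float64(0.824), np.float64(0.7), -0.094), (np.float64(0.794), np.float64(0.7), -0.099), (np.float64(0.726), np.float64(0.73), -0.099)]
the job is handed in; nothing more can be done
None
```

The drying board is set up and the job was handed in at about 33.6 s.

**What I did**
- **Housing:** I moved it out of the gap and stood it at about (0.68, -0.05), roughly 8 cm to the side of the board.
- **Slats:** I laid both loose slats crosswise on the crib, near end first. They came to rest 91 mm apart against the intended 90.
- **Board:** I held it loosely between the fingers and tipped it slowly over. Then I lowered it onto the nearer slat, with measured forces of about 1 N.

**What the last checks showed**
- **Lean:** the board leans on the nearer slat at about 0.67–0.70 rad and stayed unchanged over the last two looks. I expected 0.68.
- **Foot:** it is still by the block, within about 5 mm of where it started. The arm is clear of everything.
- **Slat fit:** by camera the slats sit about 2 mm nearer the press than exactly flush, and 1–2° off the crib's yaw. That is about the camera's error, so I left them.
- **Board position:** it sits about 14 mm to +x of the crib's centre, as it did at the start.
- **Angle estimate:** the colour-based reading was unreliable early in the tip, giving 0.19 rad when the fingers allowed only about 0.04. There I relied on the finger positions instead. It agreed with them from about 0.2 rad on.
- **Placing force:** I pressed the far slat down with about 28 N before letting go, below the 40 N limit.
- **Bystanders:** I did not touch any of them. The lid knob shows in the last picture; I did not check the other three there.

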